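Run the lens carriage up to the flagged stop

TASK

Set the lens on the optical rail: with the fingertips press down the ribbed pad in the middle of the lens carriage to free its brake and, keeping it pressed, push the carriage along the rail until it meets the stop that carries the round flag; then lift off so that the pad springs up and the brake holds the carriage there, against the stop. Only press and push: do not pull the pad up, do not force the carriage along while its brake is on, do not touch the lens, and leave the things standing round the rail where they are, neither pushed nor picked up.

Things in the scene. Friction and masses are not known exactly. Their poses are not given: they have to be found in the camera images.
- rail: straight aluminium rail, fixed on the worktop: 460 mm long (its own y axis), base 50 mm wide (x), 30 mm high (z). Origin at the middle of its underside, on the worktop. Its pose and yaw (up to about 17 degrees either way; +y points roughly to the robot's left) vary. The carriage and both stops sit astride it, in line.
- lens_carriage (a joint): where the carriage stands along the rail, m: 0 at the rail's middle, growing toward the rail's +y. Grey carriage 120 mm long, 64 mm wide, the pad in its middle and a solid boss at each end, 26 mm long, top 70 mm above the worktop. Pad up: its brake holds it with about 20 N of friction. Pad down: it slides with under 2 N plus 6 N per m/s.
- thumb_pad (a joint): how far the pad is pressed down, m: about 0 when up, 0.008 at its lower stop. The brake eases as the pad goes down and is quite free from 0.004. It yields to any press: about 8 N holds it at 0.003, about 9 N at 0.008; it springs up by itself when left.
- pad_top (a point): centre of the pad's top, over the rail's axis at the middle of the carriage (whose end faces are 60 mm away along the rail). The pad is a black ribbed plate, 60 mm along the rail, 46 mm wide; its top is 58 mm above the worktop when up, 50 mm fully down. There are 68 mm between the two bosses: a fingertip drags the pad by friction, or slides until it pushes the boss ahead. The other two sides are open.
- lens_centre (a point): round lens in a dark ring, 48 mm across and 8 mm thick, upright on an arm of the carriage, 90 mm from the pad's centre on the rail's +x side (away from the robot). The point is the lens centre, 78 mm above the worktop; the ring's top is 102 mm up. Rides with the carriage; not to be touched.
- flagged_stop_top (a point): the stop to go to, at either end of the rail: fixed grey block astride the rail, 24 mm along it, 64 mm wide, top 56 mm above the worktop, with a tilted round disc (30 mm) on a pin above it, up to 95 mm. The point is the middle of the block's top, over the rail's axis; the carriage meets the block when pad centre and this point are 72 mm apart along the rail.
- plain_stop_top (a point): the other stop: the same block without the disc, at the rail's other end; point as for the flagged stop. Not the one wanted. Fixed.
- dropper: loose dropper bottle, 30 mm across, 86 mm high, standing in front of the rail; origin at its foot. Leave it.
- pen: loose marker pen lying in front of the rail, 136 x 17 mm, 18 mm high; origin under its middle. Leave it.
- beaker_left: loose small beaker, 62 mm across, 81 mm high, behind the rail's +y end; origin at its foot. Leave it.
- beaker_right: loose small beaker, 60 mm across, 82 mm high, behind the rail's -y end; origin at its foot. Leave it.
- notebook: loose notebook lying to the left, 210 x 152 x 14 mm; origin under its middle. Leave it.
- desk_calculator: loose calculator lying to the right, 192 x 166 x 27 mm; origin under its middle. Leave it.

How it is judged:
By the outcome, as a careful person would: the job done as asked, in the order asked, and still so for the second after the job is handed in, with the robot touching nothing.
It also fails if it takes over 38 s, if anything falls off the work surface, if the arm or the gripper's body presses on something with over 40 N, if the wrist force passes 120 N, or if a joint passes its speed limit or range.

ROBOT

A 6-joint arm with a two-finger parallel gripper is mounted at the origin on a cart in front of the work surface, level with it; the furniture and walls round the work are solid. World frame = base frame: x ahead of the robot, y to its left, z up, the work surface at z = 0. Lengths are in mm, angles in rad, forces in N, time in s.
With the tool pointing down it reaches from about 350 to 925 mm from the base axis. Payload 6.4 kg.
Tool frame: the origin (TCP) lies between the finger pads; the fingertips stand 11 mm ahead of it and the grasp point (between the pads) lies 8 mm behind it; z points along the fingers, y is the line along which they close (so a half turn about z gives the same grasp; the last joint's range is limited). The gripper opens to 94 mm and grips with 3 to 60 N. Pads are 16 mm wide; open, the fingers measure 119 mm over their backs; the gripper's body (75 mm by 177 mm) begins 78 mm behind the grasp point.
Start: joints at [1.032, 0.245, 1.558, -0, 1.339, -0.174], TCP at [231.893, 607.239, 216.455] pointing down, gripper open.
Joint ranges: [-3.13, 3.13], [-1.02, 2.26], [0.13, 2.54], [-0.95, 4.09], [0.21, 2.88], [-2.74, 2.74]. Speed limits (rad/s): [2.57, 2.57, 3.14, 3.14, 3.14, 3.14].

INTERFACE

Orientations are given as a unit quaternion [x, y, z, w].
In Python, from station import env gives the robot as it stands.
- The arm moves only by the tool apply_moves, never from a script. Its argument "targets" is a list of rows, each an object of numbers: "tx", "ty", "tz": the shift along the tool's x, y, z in mm; "spin": the turn about the tool's z in degrees; "hand": the closure, from -1 (fully open) to 1 (shut). In form: [{"tx": .., "ty": .., "tz": .., "spin": .., "hand": ..}, ...]. A call has 1 to 20 rows; each row is the pose to reach, as a shift and turn from the pose commanded when the call began, along the tool's axes at that moment; what a row does not reach only later rows make up. A row lasts 1/10 s, in which the tool goes at most 50 mm and 8.59 degrees, less where a joint would pass 70% of its speed; a pose out of reach is approached as far as the arm can. A call with a gripper value outside its range is refused whole. The fingers move at their own pace and stop on an object; "squeeze" is the grip in N (left out, the last holds). Time passes only in rows, so rows that repeat a pose let the fingers close. It gives the time, the measured TCP pose, the force, the opening and the grip force at its end, in the units of the state.
- env.state(): the state, without advancing time (a new reading comes with each control period).
- env.camera(name): name is "side" or "top"; returns (picture, depth): 420x560x3 uint8, blue, green, red; 420x560 float32, mm along the optical axis (not along the pixel's ray), 0 where there is no reading.
- env.camera_info(name): a dict with "intrinsics" (3x3 intrinsics, pixels), "extrinsics" (4x4, takes a point from camera to world coordinates). Camera axes: x right, y down, z forward; pixel columns grow to the right and rows downward; lengths in mm; the calibration is good to about 2 mm. A picture is of the moment at which its call begins. camera_info takes no time and is no camera call.
- env.sign_off(): hands the job in; it is judged then, once.
The state is a dict: "clock": time; "joint_positions": joint angles; "dq": joint speeds; "effort": joint torques, N m; "eef_pos": TCP position; "tool_rot": TCP orientation; "force": force on the tool from outside, world axes, zero at the start; "moment": the same for the moment, N m; "opening": opening from 0.0 (shut) to 1.0 (fully open); "gripper_force": force on a finger pad.
Only numpy, scipy, OpenCV 4.12 (cv2) and the standard library are available. Lean on these libraries where they do the work, as an engineer would, in place of code of your own. Each camera call takes 0.05 s, during which the arm holds its last target. There are 200 camera calls.

## Working session

There is one attempt and no reset: what is moved stays moved. The work goes in short steps, Python scripts to look and compute and a tool call to move; the robot and the scene stay as the last step left them, time stands still between calls to the robot, and variables do not carry over. Pictures are saved under pics/ and viewed, at most 10 in all, crops included, and the job is handed in when it is done.

Besides the shell and the picture viewer there is one more tool, called after "Request:" as name(argument=value, ...) on one line, values as JSON. apply_moves: Moves the arm, as the interface text tells. Its arguments: {"type":"object","properties":{"targets":{"type":"array","items":{"type":"object","properties":{"tx":{"type":"number"},"ty":{"type":"number"},"tz":{"type":"number"},"spin":{"type":"number"},"hand":{"type":"number"}}}},"squeeze":{"type":"number"}},"required":["targets"]}

```bash
mkdir -p pics
python3 - <<'E'
from station import env
import cv2,numpy as np
for n in("top","side"):
    p,d=env.camera(n); cv2.imwrite(f"pics/{n}0.png",p); np.save(f"{n}_d.npy",d); i=env.camera_info(n); print(n,np.round(i["intrinsics"],1).tolist(),np.round(i["extrinsics"],3).tolist())
s=env.state(); print(s)
E
```

```text
top [[529.6, 0.0, 275.9], [0.0, 529.6, 206.9], [0.0, 0.0, 1.0]] [[0.027, -0.986, 0.166, 282.386], [-1.0, -0.027, 0.002, -10.144], [0.002, -0.166, -0.986, 1667.02], [0.0, 0.0, 0.0, 1.0]]
side [[460.3, 0.0, 282.6], [0.0, 460.3, 218.9], [0.0, 0.0, 1.0]] [[0.978, -0.131, 0.16, 299.038], [-0.207, -0.65, 0.731, -1139.555], [0.008, -0.748, -0.663, 1103.962], [0.0, 0.0, 0.0, 1.0]]
{'clock': 0.1, 'joint_positions': array([ 1.03193497e+00,  2.45756828e-01,  1.55887374e+00,  1.48525954e-05,
        1.33868405e+00, -1.74098085e-01]), 'dq': array([ 7.80294860e-04, -2.71607452e-03, -1.77412203e-03,  8.69013779e-05,
       -7.19844970e-05,  3.87787506e-05]), 'effort': array([-9.27136989e-05, -4.16913593e+01, -3.15525949e+01,  6.86945301e-02,
        3.09700356e-02, -4.98475765e-05]), 'eef_pos': array([231.59555317, 606.79211821, 215.45734781]), 'tool_rot': array([ 1.81373839e-01,  9.83413844e-01, -8.04332447e-04, -3.07235071e-04]), 'force': array([-0.19855575,  0.20704983,  0.05919327]), 'moment': array([ 0.00547645, -0.02307416, -0.04928778]), 'gripper_force': 0.0, 'opening': 0.9976321810771631}
```

View pics/top0.png

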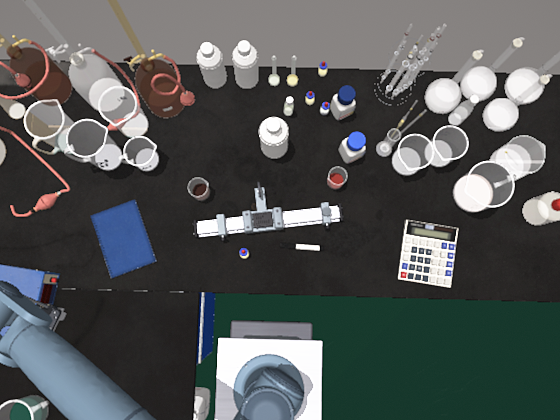

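View pics/side0.png

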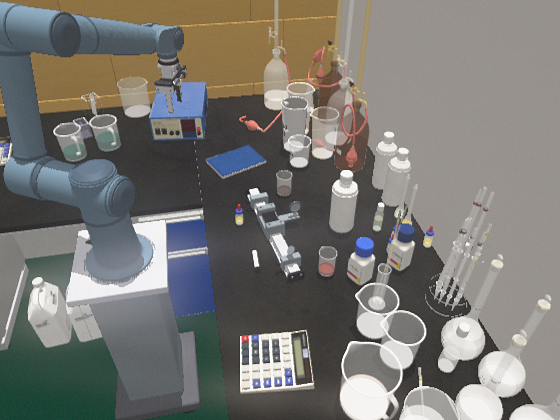

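The top view shows the rail from (197,228) to (340,214), the carriage near (262,220) with the lens at (261,195), and stops near (221,226) and (326,215). The flag isn't visible at this scale, so I'll zoom in.

Run:
```python
import cv2,numpy as np
a=cv2.imread("pics/top0.png")[175:260,185:350]; b=cv2.imread("pics/side0.png")[180:285,225:345]
a=cv2.resize(a,None,fx=4.8,fy=4.8,interpolation=cv2.INTER_CUBIC);b=cv2.resize(b,None,fx=5,fy=5,interpolation=cv2.INTER_CUBIC)
cv2.imwrite("pics/tc.png",a);cv2.imwrite("pics/sc.png",b)
```

```text
(no output)
```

View pics/tc.png

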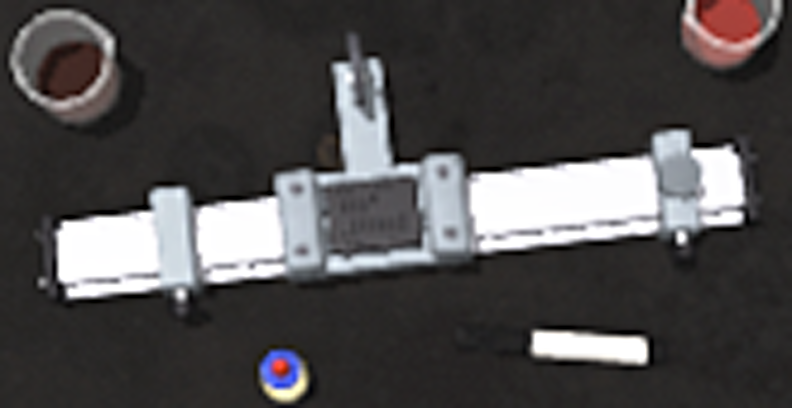

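View pics/sc.png

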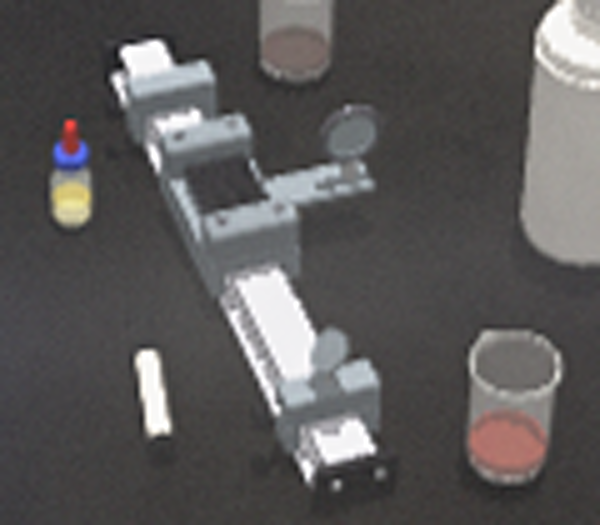

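The flag disc is on the right-hand stop (the -y end), at about (680,172) in the top crop. The pad is at about (375,215) in the same crop, so the carriage goes toward -y. Next I'll measure with ray casts.

```bash
cat > h.py <<'E'
import cv2,numpy as np
from station import env
def ray(n,px,z):
    i=env.camera_info(n);K=i["intrinsics"];T=np.array(i["extrinsics"])
    px=np.atleast_2d(px).astype(float)
    d=np.c_[px,np.ones(len(px))]@np.linalg.inv(K).T@T[:3,:3].T
    return T[:3,3]+d*((z-T[2,3])/d[:,2])[:,None]
def cloud(n,d):
    i=env.camera_info(n);K=i["intrinsics"];T=np.array(i["extrinsics"])
    v,u=np.mgrid[:420,:560]; p=np.stack([u,v,np.ones_like(u)],-1)@np.linalg.inv(K).T*d[...,None]
    return p@T[:3,:3].T+T[:3,3]
E
python3 - <<'E'
from h import *
o=np.array([185,175]);f=lambda x,y:(np.array([x,y])+.5)/4.8-.5+o
pad=[f(330,185),f(418,178),f(423,243),f(333,252)]
P=ray("top",pad,58);print("pad",P.round(1).tolist(),P.mean(0).round(1))
for nm,q,z in(("flag",[(655,132),(690,130),(697,222),(664,228)],56),("plain",[(151,190),(187,187),(197,283),(163,288)],56),("bossL",[(276,172),(313,168),(323,272),(288,278)],70),("bossR",[(422,156),(460,153),(468,258),(433,264)],70)):
    Q=ray("top",[f(*a) for a in q],z);print(nm,Q.mean(0).round(1))
# depth check
d=np.load("top_d.npy");C=cloud("top",d)
m=np.zeros((420,560),bool);m[175:260,185:350]=1
print("table z",np.median(C[...,2][m]))
print("rail z px",[(z,int((m&(abs(C[...,2]-z)<4)).sum())) for z in(30,50,58,70,90)])
m2=m&(abs(C[...,2]-70)<5);n,l,s,c=cv2.connectedComponentsWithStats(m2.astype(np.uint8))
for k in range(1,n):
    if s[k,4]>25: print("z70",s[k].tolist(),ray("top",c[k],70)[0].round(1),C[l==k].mean(0).round(1))
# white rail axis
p=cv2.imread("pics/top0.png");w=(p.min(2)>235)&m;w[245:]=0
pts=np.argwhere(w)[:,::-1];R=ray("top",pts,30);R=R[(R[:,0]>0)]
v=cv2.fitLine(R[:,:2].astype(np.float32),cv2.DIST_HUBER,0,.01,.01).ravel();print("rail",v.round(4),R.min(0),R.max(0))
# side view checks
o=np.array([225,180]);f=lambda x,y:(np.array([x,y])+.5)/5-.5+o
for nm,q,z in(("bossFar",[(162,133),(245,115),(250,140),(170,160)],70),("bossNear",[(203,220),(290,195),(297,222),(212,250)],70),("flagblk",[(278,388),(375,358),(380,380),(288,412)],56),("lens",[(350,132)],78)):
    print("side",nm,ray("side",[f(*a) for a in q],z).mean(0).round(1))
print("lens top",ray("top",[np.array([185,175])+np.array([358,75])/4.8],78).round(1))
print("drop/pen",ray("top",[np.array([185,175])+np.array([281,368])/4.8],86).round(1))
E
```

```text
pad [[531.4, 62.6, 58.0], [537.5, 6.4, 58.0], [495.6, 2.0, 58.0], [488.3, 59.3, 58.0]] [513.2  32.6  58. ]
flag [ 542.4 -159.4   56. ]
plain [495.6 160.9  56. ]
bossL [505.1  80.3  70. ]
bossR [517.1 -11.9  70. ]
table z 2.588158909073627
rail z px [(30, 774), (50, 253), (58, 437), (70, 284), (90, 48)]
z70 [272, 207, 11, 21, 140] [520.  -10.7  70. ] [520.  -10.7  70.1]
z70 [242, 210, 10, 21, 138] [508.3  81.7  70. ] [508.3  81.7  70.2]
rail [ 1.427000e-01 -9.898000e-01  5.148722e+02  2.064410e+01] [ 442.73284993 -204.04774532   30.        ] [609.86234905 238.45642893  30.        ]
side bossFar [504.8  72.7  70. ]
side bossNear [517.7 -19.7  70. ]
side flagblk [ 540.2 -163.9   56. ]
side lens [601.5  48.9  78. ]
lens top [[598.5  45.   78. ]]
drop/pen [[410.   86.7  86. ]]
```

Request:
apply_moves(targets=[{"tx": -10, "ty": -9, "tz": 0, "spin": -1, "hand": 1}, {"tx": -30, "ty": -28, "tz": 0, "spin": -2, "hand": 1}, {"tx": -60, "ty": -56, "tz": 0, "spin": -4, "hand": 1}, {"tx": -90, "ty": -85, "tz": 0, "spin": -6, "hand": 1}, {"tx": -120, "ty": -113, "tz": 0, "spin": -8, "hand": 1}, {"tx": -150, "ty": -141, "tz": 0, "spin": -10, "hand": 1}, {"tx": -180, "ty": -170, "tz": 0, "spin": -12, "hand": 1}, {"tx": -210, "ty": -198, "tz": 0, "spin": -14, "hand": 1}, {"tx": -240, "ty": -226, "tz": 0, "spin": -16, "hand": 1}, {"tx": -270, "ty": -255, "tz": 0, "spin": -18, "hand": 1}, {"tx": -300, "ty": -283, "tz": 0, "spin": -20, "hand": 1}, {"tx": -330, "ty": -311, "tz": 0, "spin": -22, "hand": 1}, {"tx": -360, "ty": -340, "tz": 0, "spin": -24, "hand": 1}, {"tx": -390, "ty": -368, "tz": 0, "spin": -26, "hand": 1}, {"tx": -420, "ty": -396, "tz": 0, "spin": -28, "hand": 1}, {"tx": -445, "ty": -420, "tz": 0, "spin": -29.1, "hand": 1}, {"tx": -463, "ty": -437, "tz": 0, "spin": -29.1, "hand": 1}, {"tx": -473.3, "ty": -446.7, "tz": 0, "spin": -29.1, "hand": 1}, {"tx": -473.3, "ty": -446.7, "tz": 0, "spin": -29.1, "hand": 1}, {"tx": -473.3, "ty": -446.7, "tz": 0, "spin": -29.1, "hand": 1}], squeeze=20)

```text
clock: 2.1
eef_pos: [514.3, 21.7, 216.2]
tool_rot: [-0.072, 0.997, 0.0, -0.0]
force: [0.3, -1.0, 0.6]
opening: 0.005
gripper_force: 0.0
```

Request:
apply_moves(targets=[{"tz": 15, "hand": 1}, {"tz": 40, "hand": 1}, {"tz": 70, "hand": 1}, {"tz": 100, "hand": 1}, {"tz": 120, "hand": 1}, {"tz": 128, "hand": 1}, {"tz": 128, "hand": 1}, {"tz": 128, "hand": 1}])

```text
validation failed for argument at $.ta...
```

Run:
```python
from h import *
p,d=env.camera("side"); b=p[180:285,225:345]
cv2.imwrite("pics/sc1.png",cv2.resize(b,None,fx=5,fy=5,interpolation=cv2.INTER_CUBIC))
```

```text
(no output)
```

View pics/sc1.png

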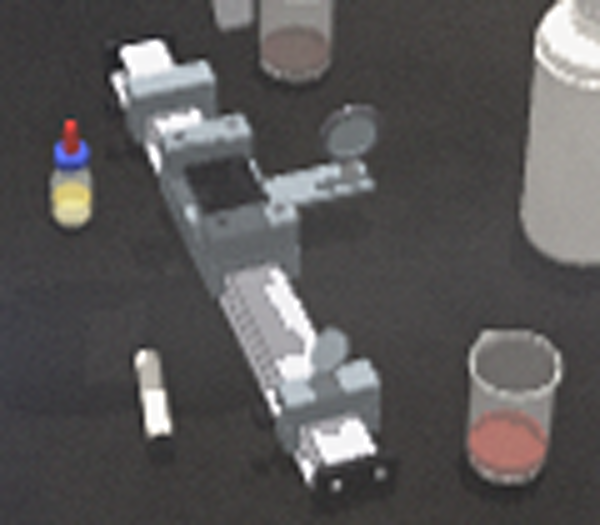

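The move was refused because every field must be given. The picture shows the scene unchanged, with the fingers still above the crop.

Request:
apply_moves(targets=[{"tx": 0, "ty": 0, "spin": 0, "tz": 15, "hand": 1}, {"tx": 0, "ty": 0, "spin": 0, "tz": 40, "hand": 1}, {"tx": 0, "ty": 0, "spin": 0, "tz": 70, "hand": 1}, {"tx": 0, "ty": 0, "spin": 0, "tz": 100, "hand": 1}, {"tx": 0, "ty": 0, "spin": 0, "tz": 120, "hand": 1}, {"tx": 0, "ty": 0, "spin": 0, "tz": 128, "hand": 1}, {"tx": 0, "ty": 0, "spin": 0, "tz": 128, "hand": 1}, {"tx": 0, "ty": 0, "spin": 0, "tz": 128, "hand": 1}])

```text
clock: 2.95
eef_pos: [515.2, 21.3, 89.2]
tool_rot: [-0.072, 0.997, -0.0, 0.001]
force: [-0.7, 0.1, -0.3]
opening: 0.004
gripper_force: 0.0
```

Run:
```python
from h import *
p,d=env.camera("side"); b=p[180:285,225:345]
cv2.imwrite("pics/sc2.png",cv2.resize(b,None,fx=5,fy=5,interpolation=cv2.INTER_CUBIC))
s=env.state();print(s["eef_pos"],s["tool_rot"],s["force"])
```

```text
[515.5578615   21.19739445  89.65598746] [-7.17135272e-02  9.97424628e-01 -2.67180309e-04  1.10036510e-03] [ 1.28992578  0.17274941 -0.03970408]
```

View pics/sc2.png

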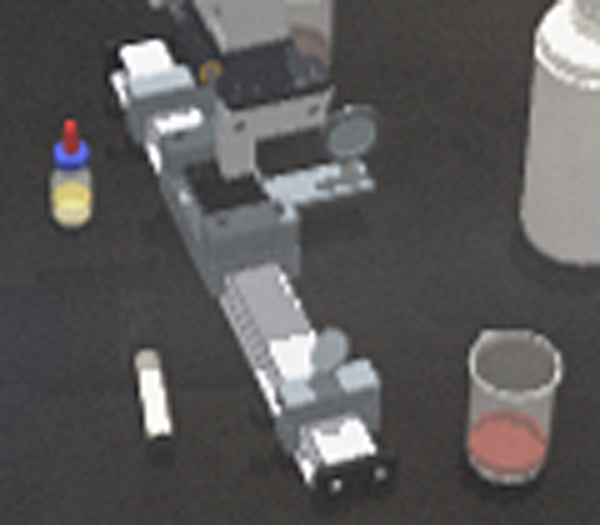

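The closed tip is at (235,178) in the crop, over the pad and clear of both bosses and the lens. I'll press down gently.

Request:
apply_moves(targets=[{"tx": 0, "ty": 0, "spin": 0, "tz": 5, "hand": 1}, {"tx": 0, "ty": 0, "spin": 0, "tz": 10, "hand": 1}, {"tx": 0, "ty": 0, "spin": 0, "tz": 15, "hand": 1}, {"tx": 0, "ty": 0, "spin": 0, "tz": 19, "hand": 1}, {"tx": 0, "ty": 0, "spin": 0, "tz": 21, "hand": 1}, {"tx": 0, "ty": 0, "spin": 0, "tz": 23, "hand": 1}, {"tx": 0, "ty": 0, "spin": 0, "tz": 25, "hand": 1}, {"tx": 0, "ty": 0, "spin": 0, "tz": 26, "hand": 1}, {"tx": 0, "ty": 0, "spin": 0, "tz": 26, "hand": 1}, {"tx": 0, "ty": 0, "spin": 0, "tz": 26, "hand": 1}])

```text
clock: 4.0
eef_pos: [514.7, 21.1, 63.4]
tool_rot: [-0.072, 0.997, 0.0, -0.001]
force: [-4.4, 0.2, 8.7]
opening: 0.006
gripper_force: 4.6
```

Request:
apply_moves(targets=[{"tx": 0, "ty": -1, "spin": 0, "tz": 0.7, "hand": 1}, {"tx": 0, "ty": -3, "spin": 0, "tz": 0.7, "hand": 1}, {"tx": 0, "ty": -6, "spin": 0, "tz": 0.7, "hand": 1}, {"tx": 0, "ty": -10, "spin": 0, "tz": 0.7, "hand": 1}, {"tx": 0, "ty": -14, "spin": 0, "tz": 0.7, "hand": 1}, {"tx": 0, "ty": -18, "spin": 0, "tz": 0.7, "hand": 1}, {"tx": 0, "ty": -22, "spin": 0, "tz": 0.7, "hand": 1}, {"tx": 0, "ty": -26, "spin": 0, "tz": 0.7, "hand": 1}, {"tx": 0, "ty": -30, "spin": 0, "tz": 0.7, "hand": 1}, {"tx": 0, "ty": -34, "spin": 0, "tz": 0.7, "hand": 1}, {"tx": 0, "ty": -38, "spin": 0, "tz": 0.7, "hand": 1}, {"tx": 0, "ty": -42, "spin": 0, "tz": 0.7, "hand": 1}, {"tx": 0, "ty": -46, "spin": 0, "tz": 0.7, "hand": 1}, {"tx": 0, "ty": -50, "spin": 0, "tz": 0.7, "hand": 1}, {"tx": 0, "ty": -53, "spin": 0, "tz": 0.7, "hand": 1}, {"tx": 0, "ty": -55, "spin": 0, "tz": 0.7, "hand": 1}, {"tx": 0, "ty": -56, "spin": 0, "tz": 0.7, "hand": 1}])

```text
clock: 5.7
eef_pos: [522.6, -34.6, 62.8]
tool_rot: [-0.071, 0.997, -0.0, -0.001]
force: [-4.1, 1.0, 9.6]
opening: 0.008
gripper_force: 4.7
```

Run:
```python
from h import *
p,d=env.camera("side"); b=p[180:285,225:345]
cv2.imwrite("pics/sc3.png",cv2.resize(b,None,fx=5,fy=5,interpolation=cv2.INTER_CUBIC))
for i in range(3):
    s=env.state();print(s["eef_pos"],s["force"])
```

```text
[522.63795233 -34.7240663   62.77504517] [-5.1250196   0.79994959 11.00243805]
[522.63795233 -34.7240663   62.77504517] [-5.1250196   0.79994959 11.00243805]
[522.63795233 -34.7240663   62.77504517] [-5.1250196   0.79994959 11.00243805]
```

View pics/sc3.png

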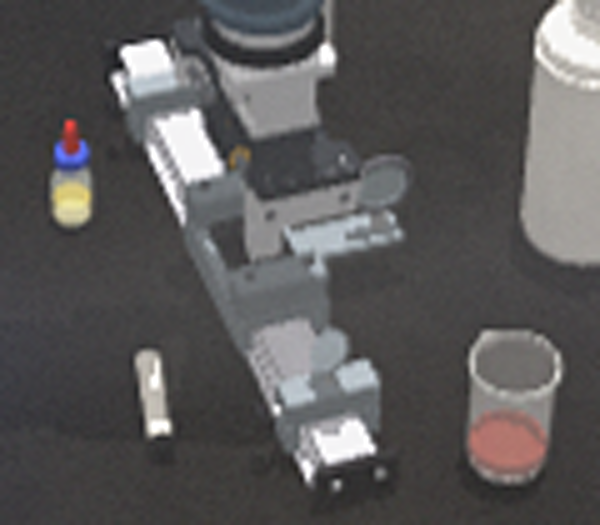

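The carriage slides with the tip: its front boss is at about (275,275) and the stop is still ahead. Pad force is about 10 N. I'll continue.

Request:
apply_moves(targets=[{"tx": 0, "ty": -1, "spin": 0, "tz": 0, "hand": 1}, {"tx": 0, "ty": -3, "spin": 0, "tz": 0, "hand": 1}, {"tx": 0, "ty": -6, "spin": 0, "tz": 0, "hand": 1}, {"tx": 0, "ty": -10, "spin": 0, "tz": 0, "hand": 1}, {"tx": 0, "ty": -14, "spin": 0, "tz": 0, "hand": 1}, {"tx": 0, "ty": -18, "spin": 0, "tz": 0, "hand": 1}, {"tx": 0, "ty": -22, "spin": 0, "tz": 0, "hand": 1}, {"tx": 0, "ty": -26, "spin": 0, "tz": 0, "hand": 1}, {"tx": 0, "ty": -30, "spin": 0, "tz": 0, "hand": 1}, {"tx": 0, "ty": -34, "spin": 0, "tz": 0, "hand": 1}, {"tx": 0, "ty": -38, "spin": 0, "tz": 0, "hand": 1}, {"tx": 0, "ty": -42, "spin": 0, "tz": 0, "hand": 1}, {"tx": 0, "ty": -46, "spin": 0, "tz": 0, "hand": 1}, {"tx": 0, "ty": -50, "spin": 0, "tz": 0, "hand": 1}, {"tx": 0, "ty": -54, "spin": 0, "tz": 0, "hand": 1}, {"tx": 0, "ty": -57, "spin": 0, "tz": 0, "hand": 1}, {"tx": 0, "ty": -59, "spin": 0, "tz": 0, "hand": 1}, {"tx": 0, "ty": -60, "spin": 0, "tz": 0, "hand": 1}])

```text
clock: 7.55
eef_pos: [531.1, -94.1, 62.8]
tool_rot: [-0.072, 0.997, -0.0, -0.001]
force: [-4.1, 1.0, 10.3]
opening: 0.007
gripper_force: 4.7
```

Not at the stop yet. I'll advance slowly and watch the force along the rail.

Request:
apply_moves(targets=[{"tx": 0, "ty": -1, "spin": 0, "tz": 0, "hand": 1}, {"tx": 0, "ty": -2, "spin": 0, "tz": 0, "hand": 1}, {"tx": 0, "ty": -4, "spin": 0, "tz": 0, "hand": 1}, {"tx": 0, "ty": -6, "spin": 0, "tz": 0, "hand": 1}, {"tx": 0, "ty": -8, "spin": 0, "tz": 0, "hand": 1}, {"tx": 0, "ty": -9, "spin": 0, "tz": 0, "hand": 1}, {"tx": 0, "ty": -10, "spin": 0, "tz": 0, "hand": 1}])

```text
clock: 8.25
eef_pos: [532.2, -102.2, 62.4]
tool_rot: [-0.071, 0.997, 0.002, -0.001]
force: [-3.8, 6.8, 10.1]
opening: 0.004
gripper_force: 4.7
```

Request:
apply_moves(targets=[{"tx": 0, "ty": -1, "spin": 0, "tz": 0, "hand": 1}, {"tx": 0, "ty": -2, "spin": 0, "tz": 0, "hand": 1}, {"tx": 0, "ty": -3, "spin": 0, "tz": 0, "hand": 1}, {"tx": 0, "ty": -3, "spin": 0, "tz": 0, "hand": 1}])

```text
clock: 8.65
eef_pos: [533.3, -105.0, 62.7]
tool_rot: [-0.071, 0.997, 0.002, -0.0]
force: [-2.6, 7.2, 9.9]
opening: 0.003
gripper_force: 4.7
```

Run:
```python
from h import *
p,d=env.camera("side"); b=p[180:285,225:345]
cv2.imwrite("pics/sc4.png",cv2.resize(b,None,fx=5,fy=5,interpolation=cv2.INTER_CUBIC))
s=env.state();print(s["eef_pos"],s["force"])
```

```text
[ 533.33709729 -104.96296158   62.7069845 ] [-2.59417397  7.47735273 10.31789509]
```

View pics/sc4.png

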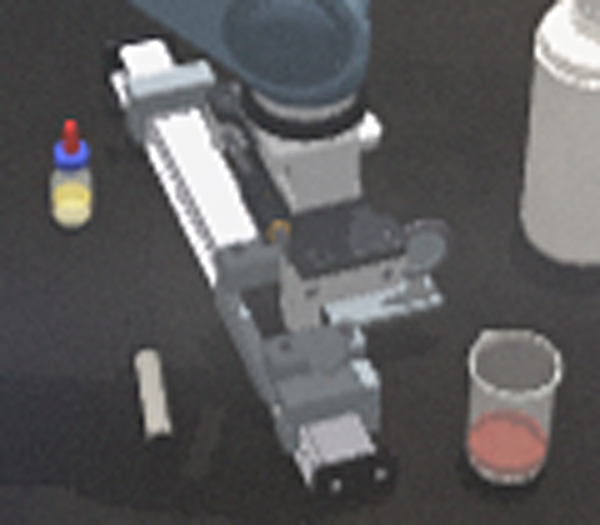

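The carriage front is at the flagged stop at about (320,380). The force along the rail levels off near 7 N while the tip slips on the pad, so it is seated. I'll lift straight up.

Request:
apply_moves(targets=[{"tx": 0, "ty": 0, "spin": 0, "tz": -2, "hand": 1}, {"tx": 0, "ty": 0, "spin": 0, "tz": -5, "hand": 1}, {"tx": 0, "ty": 0, "spin": 0, "tz": -9, "hand": 1}, {"tx": 0, "ty": 0, "spin": 0, "tz": -14, "hand": 1}, {"tx": 0, "ty": 0, "spin": 0, "tz": -24, "hand": 1}, {"tx": 0, "ty": 0, "spin": 0, "tz": -44, "hand": 1}, {"tx": 0, "ty": 0, "spin": 0, "tz": -74, "hand": 1}, {"tx": 0, "ty": 0, "spin": 0, "tz": -104, "hand": 1}, {"tx": 0, "ty": 0, "spin": 0, "tz": -134, "hand": 1}, {"tx": 0, "ty": 0, "spin": 0, "tz": -164, "hand": 1}, {"tx": 0, "ty": 0, "spin": 0, "tz": -190, "hand": 1}, {"tx": 0, "ty": 0, "spin": 0, "tz": -200, "hand": 1}, {"tx": 0, "ty": 0, "spin": 0, "tz": -200, "hand": 1}])

```text
clock: 10.0
eef_pos: [533.7, -107.0, 263.4]
tool_rot: [-0.071, 0.997, -0.001, 0.001]
force: [-0.2, 0.2, -0.5]
opening: 0.005
gripper_force: 0.0
```

Run:
```python
from h import *
p,d=env.camera("side"); b=p[180:285,225:345]
cv2.imwrite("pics/sc5.png",cv2.resize(b,None,fx=5,fy=5,interpolation=cv2.INTER_CUBIC))
s=env.state();print(s["eef_pos"],s["force"])
```

```text
[ 533.01264084 -106.68859148  261.59146442] [-0.92577253 -0.37147891  0.22367574]
```

View pics/sc5.png

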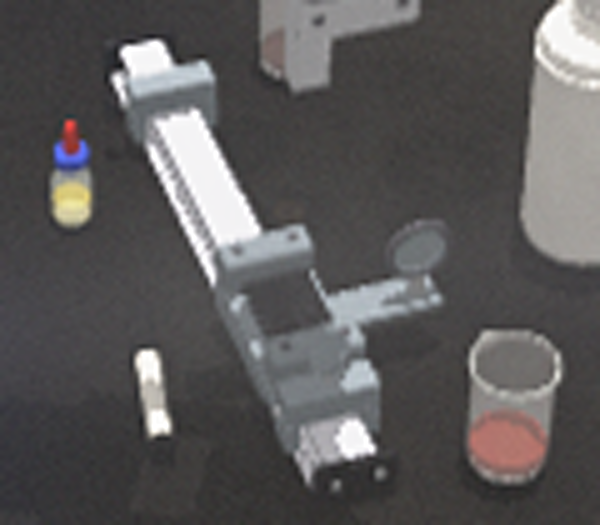

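The carriage stayed against the flagged stop: its rear boss is still at about (265,255). The pad is up, and the bottle, pen and beaker in this crop haven't moved.

```bash
python3 -c "
from station import env
print(env.sign_off())"
```

```text
the job is handed in; nothing more can be done
None
```

The carriage is set against the flagged stop with the pad released and the brake on, and the job was handed in at about 10 s with the arm clear; sign-off returned no verdict.

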